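# Load the reagent nests of a sample-preparation deck

### The arm

A 6-joint arm with a two-finger parallel gripper is mounted at the origin on the work surface. World frame = base frame: x ahead of the robot, y to its left, z up, the work surface at z = 0. Lengths are in m, angles in rad, forces in N, time in s.
With the tool pointing down it reaches from about 0.375 to 0.975 m from the base axis. Payload 3.8 kg.
Tool frame: the origin (TCP) lies at the very end of the fingers, on their centre line; the grasp point (between the pads) lies 19 mm behind it; z points along the fingers, y is the line along which they close (so a half turn about z gives the same grasp; the last joint's range is limited). The gripper opens to 85 mm and grips with 20 to 120 N. Pads are 22 mm wide; open, the fingers measure 114 mm over their backs; the gripper's body (76 mm by 85 mm) begins 54 mm behind the grasp point. The pads swing forward as they close: fully open they stand 13 mm farther back than shut.
Start: joints at [1.213, 0.264, 1.604, -0, 1.274, -0.037], TCP at [0.213, 0.641, 0.196] pointing down, gripper open.
Joint ranges: [-2.63, 2.63], [-0.94, 2.18], [0.31, 2.57], [-1.31, 4.45], [0, 2.66], [-2.55, 2.55]. Speed limits (rad/s): [2.57, 2.57, 3.14, 3.14, 3.14, 3.14].

### API

Orientations are given as a rotation vector (axis times angle).
In Python, from workcell import * gives the robot as it stands.
- The arm moves only by the shell command python3 -m crank 'ROWS' [OPENING] [FORCE]. ROWS is JSON, a list that holds one entry, the list of rows, each a list of 6 numbers: the shift along the tool's x, y, z in cm, then the turn, a rotation vector about the tool's x, y, z in rad. In form: [[[dx, dy, dz, ax, ay, az], ...]]. A call has 1 to 8 rows; each row shifts and turns the commanded pose from where the row before left it, along the tool's axes as they then stand; what a row does not reach is not made up. A row lasts 1/12 s, in which the tool goes at most 41.7 mm and 7.16 degrees, less where a joint would pass 70% of its speed; a pose out of reach is approached as far as the arm can. A call with a gripper value outside its range is refused whole. OPENING is the finger opening in cm, from 0 to 8.54, set as the call begins (- or left out, the last holds). The fingers move at their own pace and stop on an object; FORCE is the grip in N (left out, the last holds). Time passes only in rows, so rows that do not move let the fingers close. It gives the time, the measured TCP pose, the force, the opening and the grip force at its end, in the units of the state.
- read_state(): the state, without advancing time (a new reading comes with each control period).
- read_camera(name): name is "scene" or "top" or "wrist"; returns the picture (384x512x3 uint8, blue, green, red); there is no depth.
- camera_model(name): a dict with "camera_matrix" (3x3 intrinsics, pixels), "R" (3x3) and "t" (3): a world point X has camera coordinates R X + t. Camera axes: x right, y down, z forward; pixel columns grow to the right and rows downward; lengths in m; the calibration is good to about 2 mm. The wrist camera is an equidistant fisheye: a pixel r from the principal point sees the ray r / f radians off the axis. A picture is of the moment at which its call begins: read the wrist's pose just before it. camera_model takes no time and is no camera call; for the wrist camera it gives the pose at the moment of the call.
- finish_job(): hands the job in; it is judged then, once.
The state is a dict: "time": time; "q": joint angles; "joint_vel": joint speeds; "joint_torque": joint torques, N m; "tool_pos": TCP position; "tcp_rot": TCP orientation; "wrist_force": force on the tool from outside, world axes, zero at the start; "torque": the same for the moment, N m; "width": opening from 0.0 (shut) to 1.0 (fully open); "grip_force": force on a finger pad.
Only numpy, scipy, OpenCV 4.12 (cv2) and the standard library are available. Lean on these libraries where they do the work, as an engineer would, in place of code of your own. Each camera call takes 0.05 s, during which the arm holds its last target. There are 200 camera calls.

### The job

Load the instrument's deck: pick up the four white containers one after another (large round bottle, slim vial, square bottle, long trough) and stand each in the black nest whose pocket and grey inlay match its shape and size, upright and flat on the pocket floor, over the inlay. Never tip a container over, and leave the blue and yellow tip boxes where they are.

Things in the scene. Friction and masses are not known exactly. Their poses are not given: they have to be found in the camera images.
- bottle_mid (a point): large round reagent bottle, white plastic, standing upright on the deck; point at its centre, half-way up; 52 mm diameter up to 64 mm height, then a shoulder and a grey screw cap 38 mm diameter; 86 mm tall in all; z up its axis; about 0.18 kg
- vial_mid (a point): small slim round vial, white plastic, standing upright on the deck; point at its centre, half-way up; 28 mm diameter over its whole 70 mm height, the top 16 mm a grey cap; z up its axis; about 0.05 kg
- square_bottle_mid (a point): square bottle, white plastic, standing upright on the deck; point at its centre, half-way up; body 44 x 44 mm and 60 mm high, its sides along x and y, then a neck and a round grey cap 32 mm diameter; 78 mm tall in all; z up; about 0.15 kg
- trough_mid (a point): long narrow trough with rounded ends and four dark ports in a row on top, white plastic, standing upright on the deck; point at its centre, half-way up; 34 mm wide along x, 110 mm long along y, 60 mm tall; z up; about 0.14 kg
- nest_large_round: fixed black block with one shallow pocket: block 92 x 92 mm, round pocket 68 mm diameter. The block is 14 mm high and the pocket 8 mm deep (its floor 6 mm above the block's underside). A flat grey inlay in the middle of the pocket floor shows the true footprint of the container that belongs here (disc of 52 mm). Origin at the centre of the underside, below the middle of the pocket; z up
- nest_small_round: fixed black block with one shallow pocket: block 68 x 68 mm, round pocket 44 mm diameter. The block is 14 mm high and the pocket 8 mm deep (its floor 6 mm above the block's underside). A flat grey inlay in the middle of the pocket floor shows the true footprint of the container that belongs here (disc of 28 mm). Origin at the centre of the underside, below the middle of the pocket; z up
- nest_square: fixed black block with one shallow pocket: block 84 x 84 mm, square pocket 60 x 60 mm with sides along x and y. The block is 14 mm high and the pocket 8 mm deep (its floor 6 mm above the block's underside). A flat grey inlay in the middle of the pocket floor shows the true footprint of the container that belongs here (square of 44 mm). Origin at the centre of the underside, below the middle of the pocket; z up
- nest_long: fixed black block with one shallow pocket: block 74 mm (x) by 150 mm (y), rectangular pocket 50 mm along x by 126 mm along y. The block is 14 mm high and the pocket 8 mm deep (its floor 6 mm above the block's underside). A flat grey inlay in the middle of the pocket floor shows the true footprint of the container that belongs here (34 x 110 mm with rounded ends). Origin at the centre of the underside, below the middle of the pocket; z up
- blue_box: bystander: blue pipette-tip box full of white tips, loose, 86 mm (x) by 128 mm (y), 52 mm high; origin at the centre of its underside; to be left alone
- yellow_box: bystander: yellow pipette-tip box, same size and origin as the blue one; to be left alone

How it is judged:
By the outcome, as a careful person would: the job done as asked, in the order asked, and still so for the second after the job is handed in, with the robot touching nothing.
It also fails if it takes over 112 s, if anything falls off the work surface, if the arm or the gripper's body presses on something with over 40 N, if the wrist force passes 120 N, or if a joint passes its speed limit or range.

## Working session

There is one attempt and no reset: what is moved stays moved. The work goes in short steps, Python scripts to look and compute and a shell command to move; the robot and the scene stay as the last step left them, time stands still between calls to the robot, and variables do not carry over. Pictures are saved under pics/ and viewed, at most 19 in all, crops included, and the job is handed in when it is done.

```bash
ls; mkdir -p pics; python3 - <<'E'
from workcell import *
import cv2,numpy as np
s=read_state();print(s)
for n in("scene","top","wrist"):
    m=camera_model(n);print(n,{k:np.round(v,3).tolist() if not isinstance(v,str) else v for k,v in m.items()})
    cv2.imwrite(f"pics/{n}0.png",read_camera(n))
E
```

```text
pics
{'time': 0.0, 'q': array([ 1.21311002e+00,  2.64752443e-01,  1.60542767e+00, -8.44948709e-06,
        1.27370057e+00, -3.68864700e-02]), 'joint_vel': array([-1.74940759e-03, -4.80164660e-04,  2.64688228e-05, -1.50725502e-04,
        2.22844876e-05, -1.48226552e-03]), 'joint_torque': array([ 1.13866507e-03, -5.15116990e+01, -3.67312145e+01,  9.94099582e-05,
        1.28962181e-02, -6.99825179e-06]), 'tool_pos': array([0.21254664, 0.63977798, 0.19453363]), 'tcp_rot': array([-0.50167868, -3.10082934,  0.0035263 ]), 'wrist_force': array([-0.4455896 , -0.23362357, -0.10800472]), 'torque': array([-0.04233955, -0.0395986 ,  0.04384629]), 'grip_force': 0.0, 'width': 1.0031298072466988}
scene {'camera_matrix': [[356.995, 0.0, 256.729], [0.0, 356.995, 198.511], [0.0, 0.0, 1.0]], 'R': [[-0.816, 0.578, -0.017], [0.339, 0.454, -0.824], [-0.469, -0.678, -0.567]], 't': [0.468, -0.14, 1.605]}
top {'camera_matrix': [[498.17, 0.0, 252.345], [0.0, 498.17, 197.708], [0.0, 0.0, 1.0]], 'R': [[-0.01, -1.0, 0.001], [-0.992, 0.01, -0.126], [0.126, -0.002, -0.992]], 't': [0.015, 0.547, 1.838]}
wrist {'camera_matrix': [[297.319, 0.0, 254.399], [0.0, 297.319, 195.842], [0.0, 0.0, 1.0]], 'R': [[0.315, 0.949, -0.002], [0.909, -0.301, 0.289], [0.273, -0.093, -0.957]], 't': [-0.673, -0.037, 0.381]}
```

View pics/top0.png

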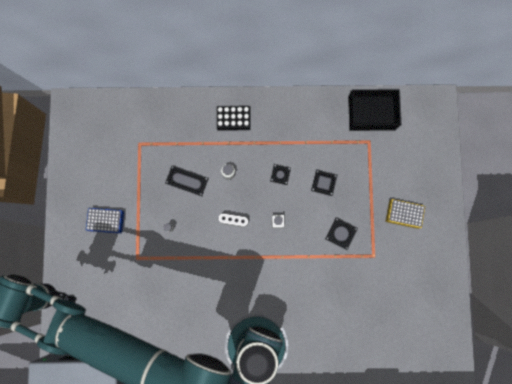

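View pics/scene0.png

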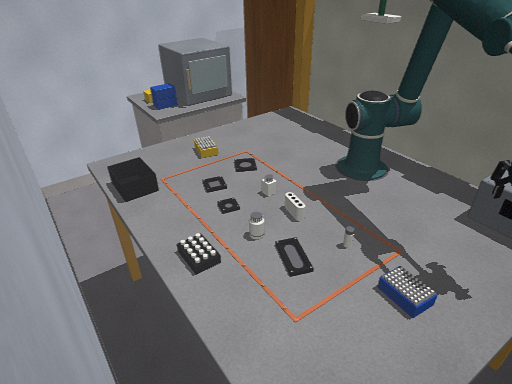

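View pics/wrist0.png

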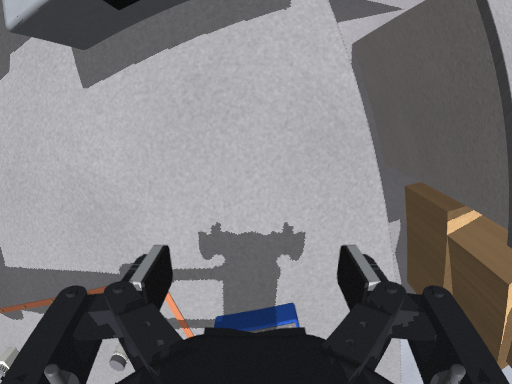

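The top view shows the round bottle at (229,170), vial (169,225) in the arm's shadow, trough (233,218), square bottle (278,219). The nests are long (187,180), small round (281,174), square (323,182) and large round (341,233), with the tip boxes at (105,220) and (406,212). The scene view shows the same objects: bottle (257,225), vial (349,238), trough (295,206), square bottle (268,185). The wrist view shows only the deck and the vial at (118,360).

```bash
cat > h.py <<'E'
from workcell import *
import cv2,numpy as np
from scipy.spatial.transform import Rotation as Ro
def ray(m,p,fish=False):
    K=m["camera_matrix"];x=(p[0]-K[0,2])/K[0,0];y=(p[1]-K[1,2])/K[1,1]
    if fish:
        r=np.hypot(x,y);d=np.array([x/r*np.sin(r),y/r*np.sin(r),np.cos(r)]) if r>1e-9 else np.array([0,0,1.])
    else: d=np.array([x,y,1.])
    d=m["R"].T@d;return -m["R"].T@m["t"],d/np.linalg.norm(d)
def onz(m,p,z,fish=False):
    o,d=ray(m,p,fish);return o+d*(z-o[2])/d[2]
def tri(r1,r2):
    A=np.stack([r1[1],-r2[1]],1);s=np.linalg.lstsq(A,r2[0]-r1[0],rcond=None)[0]
    a=r1[0]+s[0]*r1[1];b=r2[0]+s[1]*r2[1];return (a+b)/2,np.linalg.norm(a-b)
def proj(m,X,fish=False):
    c=m["R"]@np.asarray(X,float)+m["t"];K=m["camera_matrix"]
    if fish:
        rr=np.hypot(c[0],c[1]);th=np.arctan2(rr,c[2]);u=c[:2]/rr*th
    else:u=c[:2]/c[2]
    return u*[K[0,0],K[1,1]]+K[:2,2]
def go(x,y,z,yaw=None):
    """delta from present pose to tool-down target; yaw = world angle of tool y (closing line), mod pi"""
    s=read_state();R=Ro.from_rotvec(s["tcp_rot"]);M=R.as_matrix()
    d=M.T@(np.array([x,y,z])-s["tool_pos"])*100
    print("shift cm",d.round(2),"dist mm",round(np.linalg.norm(d)*10,1))
    if yaw is None: yaw=np.arctan2(M[1,1],M[0,1])
    yv=np.array([np.cos(yaw),np.sin(yaw),0])
    if yv@M[:,1]<0:yv=-yv
    zv=np.array([0,0,-1.]);T=np.stack([np.cross(yv,zv),yv,zv],1)
    print("turn",(R.inv()*Ro.from_matrix(T)).as_rotvec().round(4),"q5",s["q"][5].round(2),"yaw now",np.degrees(np.arctan2(M[1,1],M[0,1])).round(1))
E
python3 - <<'E'
from h import *
t=cv2.imread("pics/top0.png");s=cv2.imread("pics/scene0.png")
mt,ms=camera_model("top"),camera_model("scene")
g=t.max(2);d=((g<60)*255).astype('uint8');d[:140]=0;d[262:]=0;d[:,:140]=0;d[:,370:]=0
cs,_=cv2.findContours(d,cv2.RETR_EXTERNAL,cv2.CHAIN_APPROX_NONE)
for c in cs:
    if cv2.contourArea(c)<150:continue
    b=cv2.boxPoints(cv2.minAreaRect(c));w=np.array([onz(mt,p,.014)[:2] for p in b]);e=np.diff(w,axis=0)
    print("nest",b.mean(0).round(1),w.mean(0).round(4),np.linalg.norm(e,axis=1).round(3)[:2],"ang",np.degrees(np.arctan2(e[:2,1],e[:2,0])).round(1))
hs=cv2.hconcat([cv2.resize(t[150:262,140:290],None,fx=4,fy=4,interpolation=cv2.INTER_CUBIC)])
cv2.imwrite("pics/c1.png",hs)
cv2.imwrite("pics/c2.png",cv2.resize(s[165:265,220:370],None,fx=5,fy=5,interpolation=cv2.INTER_CUBIC))
E
```

```text
nest [341.1 233.3] [ 0.4116 -0.3234] [0.087 0.085] ang [ -28.  -117.4]
nest [323.9 182.4] [ 0.6065 -0.2641] [0.08  0.078] ang [ -15.3 -104.9]
nest [186.4 180.2] [0.6199 0.2606] [0.069 0.145] ang [ -18.5 -110. ]
nest [280.2 174. ] [ 0.6403 -0.0978] [0.064 0.06 ] ang [ -12.  -102.1]
```

View pics/c1.png

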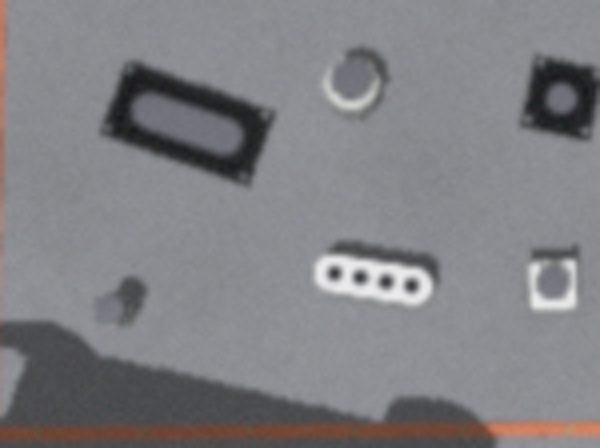

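View pics/c2.png

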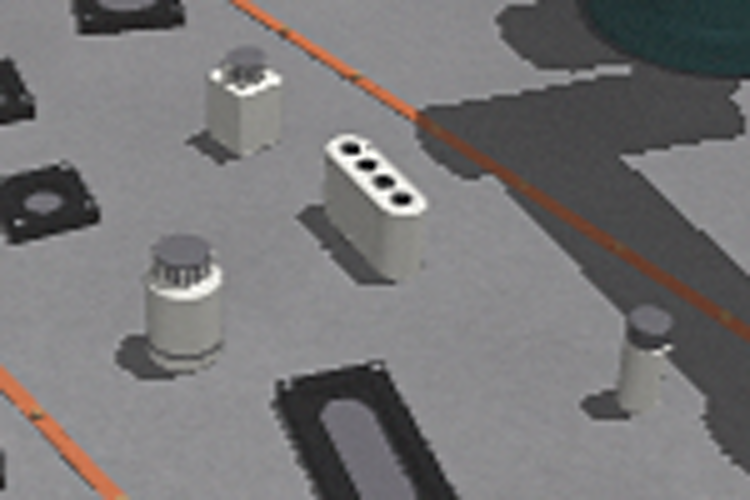

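Crop c1 shows the cap centres: bottle (354,76), vial (107,305), square (554,280), with trough ports from (334,273) to (412,285). Crop c2 shows the caps at bottle (183,248), vial (651,322), square (247,58), with ports from (351,148) to (401,199).

```bash
python3 - <<'E'
from h import *
mt,ms=camera_model("top"),camera_model("scene")
a=lambda u:(140+(u[0]+.5)/4-.5,150+(u[1]+.5)/4-.5)
b=lambda u:(220+(u[0]+.5)/5-.5,165+(u[1]+.5)/5-.5)
for n,p,q,h in(("bottle",(354,76),(183,248),.086),("vial",(107,305),(651,322),.07),("square",(554,280),(247,58),.078),("tr a",(334,273),(351,148),.06),("tr b",(412,285),(401,199),.06)):
    print(n,tri(ray(mt,a(p)),ray(ms,b(q))),onz(mt,a(p),h).round(4))
for p in((187,121),(562,97)):  # inlays
    print("inlay",onz(mt,a(p),.006).round(4))
for p in ((531,262),(577,262),(531,308),(577,308)):print("sq corner",onz(mt,a(p),.06).round(4))
go(.575,.165,.25)
E
```

```text
bottle (array([0.64728282, 0.09932639, 0.08814332]), np.float64(0.00505312453317565)) [0.6497 0.0978 0.086 ]
vial (array([0.44112338, 0.32574841, 0.07322901]), np.float64(0.0020988867458105304)) [0.442  0.3255 0.07  ]
square (array([ 0.45803922, -0.08178531,  0.07976386]), np.float64(0.005317927750309882)) [ 0.4602 -0.0836  0.078 ]
tr a (array([0.48020273, 0.1036598 , 0.10127544]), np.float64(0.03651900406909441)) [0.4702 0.1182 0.06  ]
tr b (array([0.4457651 , 0.06240886, 0.02390327]), np.float64(0.04368338223052859)) [0.4584 0.0464 0.06  ]
inlay [0.6225 0.2619 0.006 ]
inlay [ 0.6422 -0.0981  0.006 ]
sq corner [ 0.4786 -0.0636  0.06  ]
sq corner [ 0.4781 -0.1061  0.06  ]
sq corner [ 0.4361 -0.063   0.06  ]
sq corner [ 0.4357 -0.1053  0.06  ]
shift cm [-49.37 -33.66  -5.46] dist mm 600.0
turn [-0.0018 -0.0001 -0.    ] q5 -0.04 yaw now 71.6
```

The bottle, vial and square heights agree with the text to about 3 mm. For the trough I paired the port ends the wrong way round between the two views, so its yaw comes from the top view. Next I turn the tool to yaw 0, then go to the bottle.

```bash
python3 -m crank '[[[0,0,-0.5,0,0,0.12],[0,0,-0.5,0,0,0.12],[0,0,-0.5,0,0,0.12],[0,0,-0.5,0,0,0.12],[0,0,0,0,0,0.12],[0,0,0,0,0,0.12],[0,0,0,0,0,0.12],[0,0,0,0,0,0.12]]]' 8.5 20
python3 -m crank '[[[0,0,0,0,0,0.12],[0,0,0,0,0,0.12],[0,0,0,0,0,0.05],[0,0,0,0,0,0]]]'
python3 - <<'E'
from h import *
go(.58,.10,.22,0)
m=camera_model("wrist");s=read_state();R=Ro.from_rotvec(s["tcp_rot"]).as_matrix()
print("cam in tool",R.T@(-m["R"].T@m["t"]-s["tool_pos"]),"axis",R.T@m["R"][2])
E
```

```text
time: 0.82
tool_pos: [0.2128, 0.6403, 0.2154]
tcp_rot: [1.885, 2.513, -0.001]
wrist_force: [-0.9, 0.4, -0.6]
width: 0.997
grip_force: 0.0
time: 1.15
tool_pos: [0.2127, 0.6402, 0.2153]
tcp_rot: [2.222, 2.22, -0.001]
wrist_force: [0.2, 1.2, 0.3]
width: 0.997
grip_force: 0.0
shift cm [-53.98  36.79  -0.43] dist mm 653.3
turn [-0.0004  0.0009 -0.0012] q5 1.21 yaw now -0.1
cam in tool [ 0.07278315 -0.00074204 -0.17896484] axis [-2.88862856e-01  4.33274417e-05  9.57370487e-01]
```

```bash
python3 -m crank '[[[-3.19,2.57,0,0,0,0],[-3.19,2.57,0,0,0,0],[-3.19,2.57,0,0,0,0],[-3.19,2.57,0,0,0,0],[-3.19,2.57,0,0,0,0],[-3.19,2.57,0,0,0,0],[-3.19,2.57,0,0,0,0],[-3.19,2.57,0,0,0,0]]]'
python3 -m crank '[[[-3.19,2.57,0,0,0,0],[-3.19,2.57,0,0,0,0],[-3.19,2.57,0,0,0,0],[-3.19,2.57,0,0,0,0],[-3.19,2.57,0,0,0,0],[-3.19,2.57,0,0,0,0],[-3.19,2.57,0,0,0,0],[-3.19,2.57,0,0,0,0]]]'
python3 -m crank '[[[-3.19,2.57,0,0,0,0],[0,0,0,0,0,0],[0,0,0,0,0,0]]]'
python3 - <<'E'
from h import *
m=camera_model("wrist");im=read_camera("wrist");np.save("w1.npy",im);cv2.imwrite("pics/w1.png",im)
import pickle;pickle.dump(m,open("w1.pkl","wb"))
go(.65,.098,.2,0)
for n,X in(("bottle",(.648,.099,.087)),("longinlay",(.6215,.261,.006)),("small",(.642,-.098,.006)),("sq",(.459,-.083,.078))):print(n,proj(m,X,True).round(1))
E
```

```text
time: 1.82
tool_pos: [0.4192, 0.3836, 0.2158]
tcp_rot: [2.219, 2.224, 0.0]
wrist_force: [0.7, 0.4, 0.1]
width: 0.992
grip_force: 0.0
time: 2.48
tool_pos: [0.6249, 0.1283, 0.2158]
tcp_rot: [-2.219, -2.223, 0.0]
wrist_force: [0.4, 1.2, 0.5]
width: 0.997
grip_force: 0.0
time: 2.73
tool_pos: [0.6506, 0.096, 0.2151]
tcp_rot: [-2.224, -2.218, 0.001]
wrist_force: [-0.1, -0.4, -1.0]
width: 0.993
grip_force: 0.0
shift cm [0.06 0.03 1.52] dist mm 15.2
turn [-0.0014 -0.0003 -0.0009] q5 0.11 yaw now -0.1
bottle [252.8 175.1]
longinlay [232.2  39.6]
small [249.8 287.8]
sq [120.6 301.3]
```

View pics/w1.png

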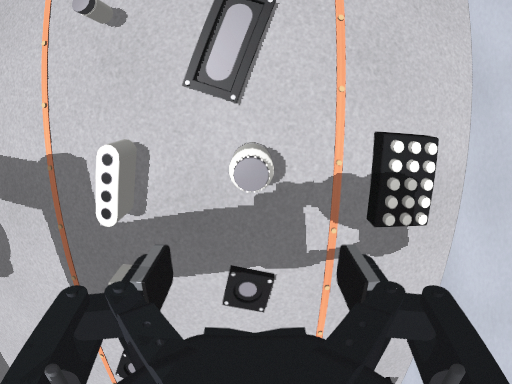

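The wrist view shows the bottle cap at (252,175), as predicted (252.8,175.1). The long inlay (231,42), small inlay (249,289) and trough ports (109,160) to (107,214) also fit, so I descend and grasp.

```bash
python3 -m crank '[[[0.2,-0.1,3,0,0,0],[0,0,3.5,0,0,0],[0,0,3.5,0,0,0],[0,0,3,0,0,0],[0,0,2.5,0,0,0],[0,0,2,0,0,0],[0,0,1,0,0,0],[0,0,0,0,0,0]]]'
python3 -m crank '[[[0,0,0,0,0,0],[0,0,0,0,0,0],[0,0,0,0,0,0],[0,0,0,0,0,0],[0,0,0,0,0,0],[0,0,0,0,0,0],[0,0,0,0,0,0],[0,0,0,0,0,0]]]' 4.0 35
```

```text
time: 3.45
tool_pos: [0.6453, 0.1014, 0.0277]
tcp_rot: [-2.216, -2.221, 0.007]
wrist_force: [0.6, -0.3, 0.1]
width: 0.992
grip_force: 0.0
time: 4.12
tool_pos: [0.649, 0.1004, 0.0332]
tcp_rot: [2.222, 2.221, 0.001]
wrist_force: [-3.8, 0.0, 6.1]
width: 0.468
grip_force: 4.7
```

```bash
python3 - <<'E'
from h import *
print(read_state()["width"],read_state()["grip_force"])
a=read_camera("wrist")[100:340,110:400];s=read_camera("scene")
s=cv2.resize(s[160:260,215:305],None,fx=4,fy=4);a=cv2.resize(a,None,fx=400/240,fy=400/240)
print(a.shape,s.shape);c=np.zeros((400,800,3),'uint8');c[:,:360]=s;c[:,360:]=a[:400,:440];cv2.imwrite("pics/g1.png",c)
E
```

```text
0.46846601883212086 4.682781123847235
(400, 483, 3) (400, 360, 3)
```

View pics/g1.png

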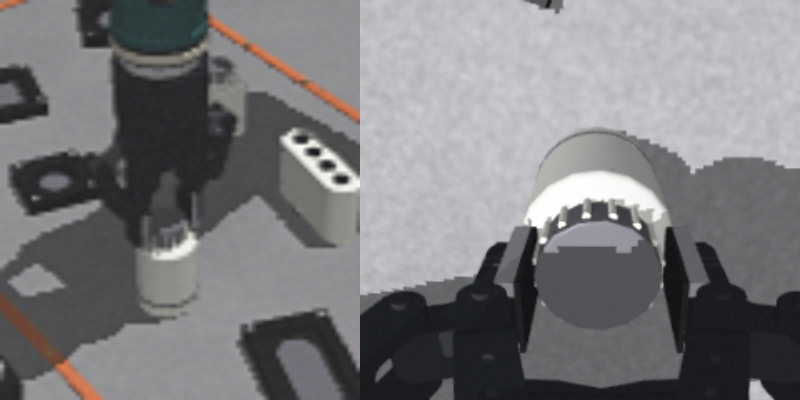

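The bottle stands upright, but the pads sit high, around the shoulder and cap. I'll reopen, go about 8 mm lower and regrip.

```bash
python3 -m crank '[[[0,0,0,0,0,0],[0,0,0,0,0,0],[0,0,0,0,0,0],[0,0,0,0,0,0],[0,0,0,0,0,0],[0,0,0,0,0,0],[0,0,0,0,0,0]]]' 7.5
python3 -m crank '[[[0,0,0.4,0,0,0],[0,0,0.4,0,0,0],[0,0,0,0,0,0],[0,0,0,0,0,0]]]'
python3 -m crank '[[[0,0,0,0,0,0],[0,0,0,0,0,0],[0,0,0,0,0,0],[0,0,0,0,0,0],[0,0,0,0,0,0],[0,0,0,0,0,0],[0,0,0,0,0,0],[0,0,0,0,0,0]]]' 4.0 35
python3 -m crank '[[[0,0,0,0,0,0],[0,0,0,0,0,0],[0,0,0,0,0,0]]]'
```

```text
time: 4.8
tool_pos: [0.6487, 0.1002, 0.0307]
tcp_rot: [-2.221, -2.221, 0.0]
wrist_force: [-0.0, -0.5, -0.3]
width: 0.88
grip_force: 0.0
time: 5.13
tool_pos: [0.6481, 0.1002, 0.022]
tcp_rot: [-2.221, -2.221, 0.002]
wrist_force: [0.2, -0.6, 0.3]
width: 0.873
grip_force: 0.0
time: 5.8
tool_pos: [0.6487, 0.1003, 0.0234]
tcp_rot: [-2.221, -2.221, -0.0]
wrist_force: [-3.4, -0.4, 5.4]
width: 0.567
grip_force: 36.2
time: 6.05
tool_pos: [0.6488, 0.1003, 0.0235]
tcp_rot: [2.221, 2.221, 0.0]
wrist_force: [-2.6, -0.3, 5.4]
width: 0.572
grip_force: 36.2
```

```bash
python3 -m crank '[[[0,0,-0.5,0,0,0],[0,0,-1.5,0,0,0],[0,0,-2.5,0,0,0],[0,0,-2.5,0,0,0],[0,0,-2.5,0,0,0],[0,0,-2.5,0,0,0],[0,0,-1,0,0,0],[0,0,0,0,0,0]]]'
python3 - <<'E'
from h import *
m=camera_model("wrist");a=read_camera("wrist");s=read_camera("scene")
a=cv2.resize(a[100:340,110:400],None,fx=400/240,fy=400/240)
s=cv2.resize(s[130:230,215:305],None,fx=4,fy=4);c=np.zeros((400,800,3),'uint8');c[:,:360]=s;c[:,360:]=a[:400,:440];cv2.imwrite("pics/g2.png",c)
go(.411,-.3235,.14,0)
E
```

```text
time: 6.72
tool_pos: [0.6514, 0.1005, 0.1564]
tcp_rot: [2.218, 2.218, 0.008]
wrist_force: [0.9, -0.4, -2.0]
width: 0.57
grip_force: 36.6
shift cm [-42.37 -23.74   1.21] dist mm 485.8
turn [-0.0005  0.0001 -0.    ] q5 0.12 yaw now -0.0
```

View pics/g2.png

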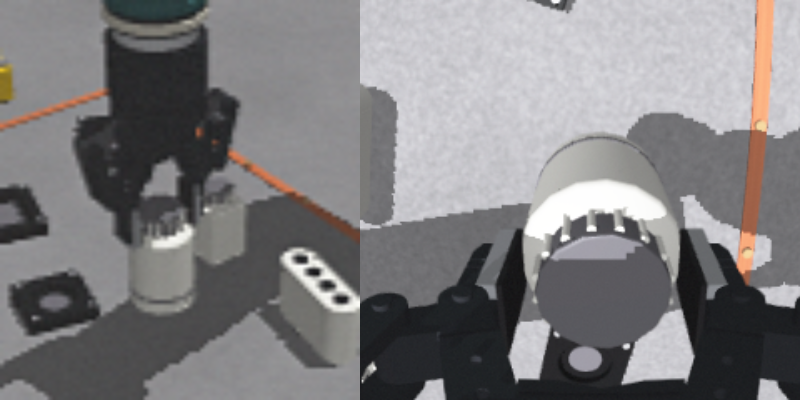

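The bottle is lifted, upright and firmly held. I'll get the inlay centres from the saved top and wrist pictures while the arm stands still.

```bash
cat > inl.py <<'E'
from h import *
def inlays(im,m,fish,thr=60,z=.006,amin=30,roi=None):
    d=((im.max(2)<thr)*255).astype('uint8')
    if roi: k=np.zeros_like(d);k[roi[1]:roi[3],roi[0]:roi[2]]=255;d&=k
    cs,h=cv2.findContours(d,cv2.RETR_CCOMP,cv2.CHAIN_APPROX_NONE)
    for c,hh in zip(cs,h[0]):
        if hh[3]<0 or cv2.contourArea(c)<amin:continue
        P=np.array([onz(m,p,z,fish)[:2] for p in c[:,0].astype(float)],'f4')
        k=cv2.moments(P);r=cv2.minAreaRect(P);b=cv2.boxPoints(r);e=b[1]-b[0];f=b[2]-b[1]
        if np.linalg.norm(e)<np.linalg.norm(f):e=f
        px=c[:,0].mean(0).round(0)
        print("inlay px",px,"centroid",np.round([k['m10']/k['m00'],k['m01']/k['m00']],4),"box",np.round(r[0],4),np.round(r[1],3),"long ang",np.degrees(np.arctan2(e[1],e[0])).round(1)%180)
E
python3 - <<'E'
from inl import *;import pickle
inlays(cv2.imread("pics/top0.png"),camera_model("top"),False,roi=(140,140,370,262))
inlays(np.load("w1.npy"),pickle.load(open("w1.pkl","rb")),True,roi=(170,0,290,325))
E
```

```text
inlay px [341. 233.] centroid [ 0.4119 -0.3243] box [ 0.4112 -0.3245] [0.061 0.062] long ang 133.8
inlay px [324. 182.] centroid [ 0.6074 -0.2645] box [ 0.6074 -0.2644] [0.057 0.057] long ang 75.2
inlay px [186. 181.] centroid [0.62  0.262] box [0.6199 0.2627] [0.122 0.048] long ang 70.8
inlay px [280. 174.] centroid [ 0.6407 -0.0969] box [ 0.6408 -0.0966] [0.038 0.036] long ang 43.9
inlay px [247. 289.] centroid [ 0.6379 -0.1007] box [ 0.6375 -0.1007] [0.031 0.031] long ang 0.2
```

```bash
python3 -m crank '[[[-3.53,-1.98,0,0,0,0],[-3.53,-1.98,0,0,0,0],[-3.53,-1.98,0,0,0,0],[-3.53,-1.98,0,0,0,0],[-3.53,-1.98,0,0,0,0],[-3.53,-1.98,0,0,0,0],[-3.53,-1.98,0,0,0,0],[-3.53,-1.98,0,0,0,0]]]'
python3 -m crank '[[[-3.53,-1.98,0,0,0,0],[-3.53,-1.98,0,0,0,0],[-3.53,-1.98,0,0,0,0],[-3.4,-1.98,0,0,0,0],[0,0,0,0,0,0],[0,0,0,0,0,0],[0,0,0,0,0,0]]]'
python3 - <<'E'
from h import *
m=camera_model("wrist");a=read_camera("wrist");s=read_state();cv2.imwrite("pics/w2.png",a)
print(s["tool_pos"],s["tcp_rot"],"cap",onz(m,(255.8,275),s["tool_pos"][2]+.0625,True))
E
```

```text
time: 7.48
tool_pos: [0.4873, -0.1827, 0.1499]
tcp_rot: [-2.218, -2.219, 0.003]
wrist_force: [0.4, -0.9, -1.5]
width: 0.569
grip_force: 36.6
time: 8.07
tool_pos: [0.4099, -0.3211, 0.1507]
tcp_rot: [-2.22, -2.217, -0.0]
wrist_force: [-0.3, -0.4, -2.1]
width: 0.567
grip_force: 36.6
[ 0.41052088 -0.32068635  0.15105655] [-2.21900157e+00 -2.21923010e+00 -4.12033756e-04] cap [ 0.40997754 -0.32114947  0.21355655]
```

View pics/w2.png

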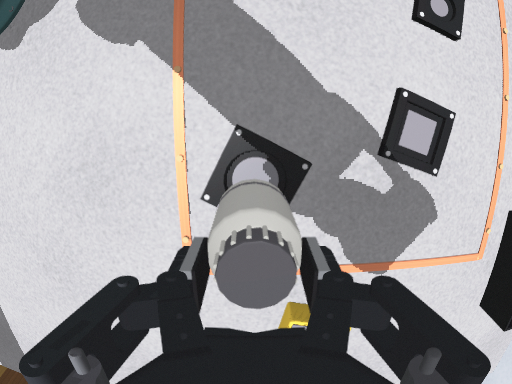

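The wrist view shows the nest's corner screws at (239,132), (305,166), (207,197), the cap at about (256,270), and the square inlay at (419,132). The midpoint of the opposite screws gives the nest centre.

```bash
python3 - <<'E'
from inl import *
m=camera_model("wrist");a=cv2.imread("pics/w2.png")
w=[onz(m,p,.014,True)[:2] for p in((239,132),(305,166),(207,197))]
print(np.round(w,4),"centre",(w[1]+w[2])/2,"side",np.linalg.norm(w[0]-w[1]),np.linalg.norm(w[0]-w[2]))
inlays(a,m,True,roi=(370,80,465,180))
go(.411,-.323,.0305,0)
E
```

```text
[[ 0.3932 -0.2723]
 [ 0.4647 -0.3089]
 [ 0.3564 -0.3443]] centre [ 0.41053299 -0.32660272] side 0.0803242999549088 0.0808447265529875
inlay px [388. 153.] centroid [ 0.5661 -0.2928] box [ 0.5661 -0.2923] [0.009 0.008] long ang 45.3
inlay px [417. 132.] centroid [ 0.6062 -0.2658] box [ 0.6063 -0.266 ] [0.048 0.049] long ang 165.5
inlay px [405.  94.] centroid [ 0.5849 -0.2209] box [ 0.5845 -0.2207] [0.01  0.008] long ang 6.1
shift cm [-0.26  0.07 12.05] dist mm 120.6
turn [-0.0021 -0.0025  0.0001] q5 -0.71 yaw now 0.0
```

```bash
python3 -m crank '[[[-0.5,0.05,2,0,0,0],[0,0,3,0,0,0],[0,0,3,0,0,0],[0,0,2,0,0,0],[0,0,1,0,0,0],[0,0,0.5,0,0,0],[0,0,0,0,0,0],[0,0,0,0,0,0]]]'
python3 -m crank '[[[0,0,0.25,0,0,0],[0,0,0.25,0,0,0],[0,0,0.15,0,0,0],[0,0,0,0,0,0],[0,0,0,0,0,0]]]'
```

```text
time: 8.78
tool_pos: [0.4128, -0.3271, 0.0388]
tcp_rot: [2.219, 2.222, 0.0]
wrist_force: [-0.4, -0.2, -1.2]
width: 0.562
grip_force: 36.7
time: 9.2
tool_pos: [0.4117, -0.3272, 0.0316]
tcp_rot: [2.221, 2.221, 0.0]
wrist_force: [0.5, 0.0, -0.8]
width: 0.571
grip_force: 36.7
```

```bash
python3 -m crank '[[[0,0,0.1,0,0,0],[0,0,0.1,0,0,0],[0,0,0,0,0,0],[0,0,0,0,0,0]]]'
```

```text
time: 9.53
tool_pos: [0.4117, -0.3272, 0.0295]
tcp_rot: [2.221, 2.221, -0.0]
wrist_force: [-0.8, -0.0, -0.6]
width: 0.567
grip_force: 36.9
```

```bash
python3 -m crank '[[[0,0,0.1,0,0,0],[0,0,0,0,0,0],[0,0,0,0,0,0]]]'
python3 -m crank '[[[0,0,0,0,0,0],[0,0,0,0,0,0],[0,0,0,0,0,0],[0,0,0,0,0,0],[0,0,0,0,0,0],[0,0,0,0,0,0],[0,0,0,0,0,0]]]' 8.5
python3 -m crank '[[[0,0,-1,0,0,0],[0,0,-2,0,0,0],[0,0,-3,0,0,0],[0,0,-4,0,0,0],[0,0,-4,0,0,0],[0,0,-3,0,0,0],[0,0,0,0,0,0],[0,0,0,0,0,0]]]'
python3 - <<'E'
from h import *
m=camera_model("wrist");a=read_camera("wrist");cv2.imwrite("pics/w3.png",a)
c=np.zeros((480,800,3),'uint8');c[:,:400]=cv2.resize(a[80:320,160:360],None,fx=2,fy=2)
c[:,400:]=cv2.resize(read_camera("scene")[130:226,200:280],None,fx=5,fy=5);cv2.imwrite("pics/p1.png",c)
go(.441,.3255,.2,0)
E
```

```text
time: 9.78
tool_pos: [0.4118, -0.3276, 0.0295]
tcp_rot: [2.221, 2.221, -0.001]
wrist_force: [-2.7, 0.6, 4.8]
width: 0.568
grip_force: 37.9
time: 10.37
tool_pos: [0.4116, -0.327, 0.0283]
tcp_rot: [-2.221, -2.221, 0.0]
wrist_force: [-0.7, 0.9, -0.6]
width: 0.993
grip_force: 0.0
time: 11.03
tool_pos: [0.4133, -0.3285, 0.2022]
tcp_rot: [2.217, 2.217, 0.001]
wrist_force: [-0.6, -0.8, -0.7]
width: 0.994
grip_force: 0.0
shift cm [65.21  2.99 -0.17] dist mm 652.8
turn [-0.0007 -0.0006  0.    ] q5 -0.72 yaw now 0.0
```

View pics/p1.png

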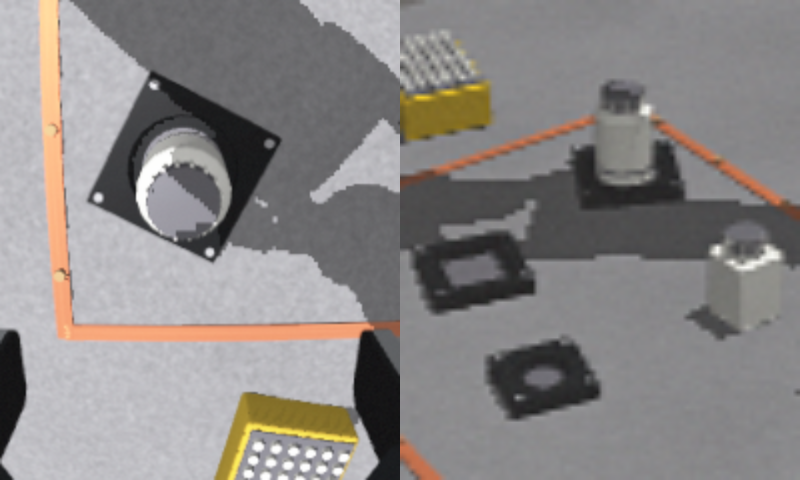

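The bottle stands upright in its pocket, with screws at (154,85), (269,143), (99,198), (210,252) and the cap at (181,203) in the crop. I check the offset and go to the vial.

```bash
python3 - <<'E'
from h import *
m=camera_model("wrist");f=lambda p:(160+(p[0]+.5)/2-.5,80+(p[1]+.5)/2-.5)
print(np.mean([onz(m,f(p),.014,True) for p in((154,85),(269,143),(99,198),(210,252))],0),onz(m,f((181,203)),.092,True))
E
python3 -m crank '[[[4.07,0.17,0,0,0,0],[4.07,0.17,0,0,0,0],[4.07,0.17,0,0,0,0],[4.07,0.17,0,0,0,0],[4.07,0.17,0,0,0,0],[4.07,0.17,0,0,0,0],[4.07,0.17,0,0,0,0],[4.07,0.17,0,0,0,0]]]'
python3 -m crank '[[[4.07,0.17,0,0,0,0],[4.07,0.17,0,0,0,0],[4.07,0.17,0,0,0,0],[4.07,0.17,0,0,0,0],[4.07,0.17,0,0,0,0],[4.07,0.17,0,0,0,0],[4.07,0.17,0,0,0,0],[4.07,0.17,0,0,0,0]]]'
python3 -m crank '[[[0,0,0,0,0,0],[0,0,0,0,0,0],[0,0,0,0,0,0]]]'
python3 - <<'E'
from h import *
m=camera_model("wrist");a=read_camera("wrist");cv2.imwrite("pics/w4.png",a)
print(proj(m,(.441,.3255,.07),True));go(.441,.3255,.2,0)
E
```

```text
[ 0.40629494 -0.3232492   0.014     ] [ 0.40621852 -0.32467735  0.092     ]
time: 11.8
tool_pos: [0.4231, 0.0005, 0.1961]
tcp_rot: [-2.22, -2.219, 0.004]
wrist_force: [0.1, -0.0, -0.5]
width: 0.992
grip_force: 0.0
time: 12.47
tool_pos: [0.4369, 0.3253, 0.1956]
tcp_rot: [-2.22, -2.222, 0.007]
wrist_force: [-0.1, 0.4, -0.1]
width: 1.0
grip_force: 0.0
time: 12.72
tool_pos: [0.4374, 0.3231, 0.1961]
tcp_rot: [-2.22, -2.222, 0.007]
wrist_force: [0.1, -0.8, -0.3]
width: 0.992
grip_force: 0.0
[258.91343586 175.7860619 ]
shift cm [ 0.29  0.32 -0.34] dist mm 5.5
turn [-0.0028  0.0025 -0.0003] q5 0.59 yaw now -0.0
```

View pics/w4.png

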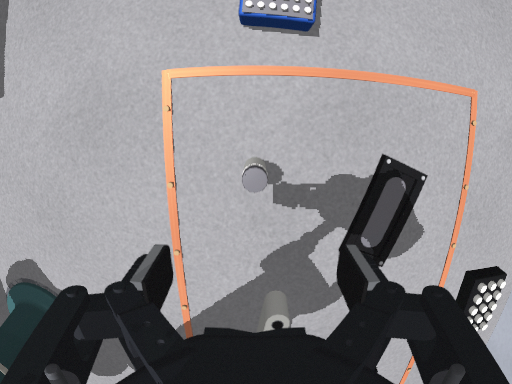

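The wrist view shows the vial cap at (255,179), and the long nest with screws at (390,160), (424,178), (380,264).

```bash
python3 - <<'E'
from inl import *
m=camera_model("wrist")
v=onz(m,(255,179),.07,True);print(v);go(*v[:2],.028,0)
w=[onz(m,p,.014,True)[:2] for p in((390,160),(424,178),(380,264))];print(np.round(w,4),(w[0]+w[2])/2 if 0 else "mid of 2&far",[np.linalg.norm(w[0]-x) for x in w[1:]])
inlays(cv2.imread("pics/w4.png"),m,True,thr=48,roi=(325,150,430,280))
E
```

```text
[0.43736821 0.32148658 0.07      ]
shift cm [-0.07  0.   16.86] dist mm 168.6
turn [-0.0028  0.0025 -0.0003] q5 0.59 yaw now -0.0
[[0.6155 0.3354]
 [0.6739 0.3121]
 [0.6236 0.1799]] mid of 2&far [np.float64(0.06288904556642502), np.float64(0.15574014192048696)]
inlay px [383. 212.] centroid [0.6184 0.2581] box [0.6183 0.2576] [0.114 0.038] long ang 70.1
```

```bash
python3 -m crank '[[[-0.1,0,3,0,0,0],[0,0,3.5,0,0,0],[0,0,3.5,0,0,0],[0,0,3,0,0,0],[0,0,2.3,0,0,0],[0,0,1.5,0,0,0],[0,0,0.6,0,0,0],[0,0,0,0,0,0]]]'
python3 -m crank '[[[0,0,0,0,0,0],[0,0,0,0,0,0],[0,0,0,0,0,0],[0,0,0,0,0,0],[0,0,0,0,0,0],[0,0,0,0,0,0],[0,0,0,0,0,0],[0,0,0,0,0,0]]]' 1.8 25
python3 -m crank '[[[0,0,0,0,0,0],[0,0,0,0,0,0],[0,0,0,0,0,0],[0,0,0,0,0,0]]]'
```

```text
time: 13.43
tool_pos: [0.4374, 0.3206, 0.0225]
tcp_rot: [-2.223, -2.219, 0.007]
wrist_force: [0.1, -0.8, 0.9]
width: 0.998
grip_force: 0.0
time: 14.1
tool_pos: [0.4396, 0.3239, 0.0256]
tcp_rot: [2.221, 2.221, 0.003]
wrist_force: [-1.2, -0.1, 5.5]
width: 0.314
grip_force: 24.5
time: 14.43
tool_pos: [0.4396, 0.3239, 0.0256]
tcp_rot: [2.221, 2.221, 0.003]
wrist_force: [-0.1, -0.8, 6.0]
width: 0.311
grip_force: 24.5
```

```bash
python3 -m crank '[[[0,0,-0.5,0,0,0],[0,0,-1.5,0,0,0],[0,0,-2.5,0,0,0],[0,0,-3,0,0,0],[0,0,-3,0,0,0],[0,0,-2,0,0,0],[0,0,0,0,0,0]]]'
python3 -m crank '[[[-3.52,1.66,0,0,0,0],[-3.52,1.66,0,0,0,0],[-3.52,1.66,0,0,0,0],[-3.52,1.66,0,0,0,0],[-3.52,1.66,0,0,0,0],[-3.52,1.66,0,0,0,0],[-3.52,1.66,0,0,0,0],[-3.52,1.66,0,0,0,0]]]'
python3 -m crank '[[[-3.52,1.66,0,0,0,0],[-3.52,1.66,0,0,0,0],[-3.52,1.66,0,0,0,0],[-3.52,1.66,0,0,0,0],[0,0,0,0,0,0],[0,0,0,0,0,0],[0,0,0,0,0,0]]]'
python3 - <<'E'
from h import *
m=camera_model("wrist");a=read_camera("wrist");cv2.imwrite("pics/w5.png",a)
go(.639,-.099,.032,0);print(read_state()["tool_pos"])
E
```

```text
time: 15.02
tool_pos: [0.4419, 0.3253, 0.1551]
tcp_rot: [2.22, 2.22, 0.015]
wrist_force: [0.8, 0.1, -0.3]
width: 0.31
grip_force: 24.7
time: 15.68
tool_pos: [0.5711, 0.0397, 0.1479]
tcp_rot: [-2.22, -2.22, 0.002]
wrist_force: [0.9, 0.7, -1.0]
width: 0.308
grip_force: 24.7
time: 16.27
tool_pos: [0.6369, -0.0991, 0.1477]
tcp_rot: [-2.22, -2.218, 0.002]
wrist_force: [0.1, 0.3, -1.6]
width: 0.309
grip_force: 24.8
shift cm [-0.08  0.24 11.6 ] dist mm 116.0
turn [-0.0025 -0.0009  0.0002] q5 -0.19 yaw now 0.0
[ 0.63686157 -0.09835108  0.14799802]
```

View pics/w5.png

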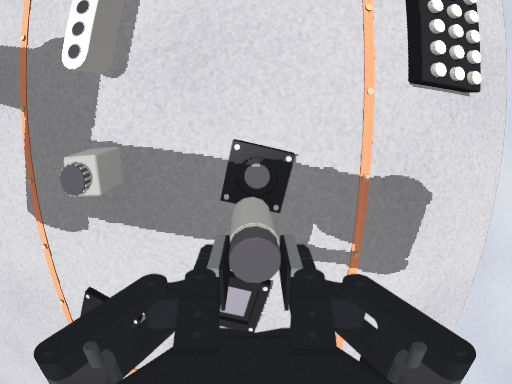

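The wrist view shows the vial held upright with its cap at (254,258), the inlay at (257.5,176), and screws at (237,147), (289,158), (277,208), (227,197).

```bash
python3 - <<'E'
from inl import *
m=camera_model("wrist");s=read_state()
print(np.mean([onz(m,p,.014,True) for p in((237,147),(289,158),(277,208),(227,197))],0),onz(m,(254,258),s["tool_pos"][2]+.0444,True),s["tool_pos"])
inlays(cv2.imread("pics/w5.png"),m,True,roi=(215,130,300,215))
E
```

```text
[ 0.63915401 -0.09971851  0.014     ] [ 0.63600959 -0.09950057  0.19239802] [ 0.63686157 -0.09835108  0.14799802]
inlay px [276. 207.] centroid [ 0.66   -0.1357] box [ 0.6601 -0.1359] [0.009 0.008] long ang 47.0
inlay px [226. 196.] centroid [ 0.6036 -0.1229] box [ 0.6036 -0.1231] [0.008 0.007] long ang 88.6
```

```bash
python3 -m crank '[[[-0.1,0.3,2,0,0,0],[0,0,3,0,0,0],[0,0,3,0,0,0],[0,0,2,0,0,0],[0,0,1,0,0,0],[0,0,0.4,0,0,0],[0,0,0.1,0,0,0],[0,0,0,0,0,0]]]'
python3 -m crank '[[[0,0,0.1,0,0,0],[0,0,0,0,0,0],[0,0,0,0,0,0]]]'
```

```text
time: 16.98
tool_pos: [0.6419, -0.0998, 0.0356]
tcp_rot: [2.219, 2.221, 0.002]
wrist_force: [-0.7, 0.8, -0.9]
width: 0.31
grip_force: 24.8
time: 17.23
tool_pos: [0.6421, -0.1005, 0.0349]
tcp_rot: [2.22, 2.22, 0.002]
wrist_force: [0.4, 0.1, 0.6]
width: 0.309
grip_force: 24.8
```

```bash
python3 -m crank '[[[0,0,0.1,0,0,0],[0,0,0.1,0,0,0],[0,0,0,0,0,0],[0,0,0,0,0,0]]]'
python3 -m crank '[[[0,0,0.1,0,0,0],[0,0,0,0,0,0],[0,0,0,0,0,0]]]'
```

```text
time: 17.57
tool_pos: [0.6414, -0.1004, 0.0317]
tcp_rot: [2.221, 2.221, 0.001]
wrist_force: [0.0, -0.7, 1.0]
width: 0.31
grip_force: 24.9
time: 17.82
tool_pos: [0.6416, -0.1005, 0.0317]
tcp_rot: [2.221, 2.221, 0.001]
wrist_force: [-1.5, -0.2, 5.1]
width: 0.312
grip_force: 25.4
```

```bash
python3 -m crank '[[[0,0,0,0,0,0],[0,0,0,0,0,0],[0,0,0,0,0,0],[0,0,0,0,0,0],[0,0,0,0,0,0],[0,0,0,0,0,0],[0,0,0,0,0,0],[0,0,0,0,0,0]]]' 8.5
python3 -m crank '[[[0,0,-1,0,0,0],[0,0,-2,0,0,0],[0,0,-3,0,0,0],[0,0,-4,0,0,0],[0,0,-4,0,0,0],[0,0,-3,0,0,0],[0,0,0,0,0,0],[0,0,0,0,0,0]]]'
python3 - <<'E'
from h import *
a=read_camera("wrist");cv2.imwrite("pics/w6.png",a);m=camera_model("wrist")
print(proj(m,(.64,-.1,.076),True));go(.459,-.0835,.2,0)
E
python3 -m crank '[[[0.2,-3.7,0,0,0,0],[0.3,-3.7,0,0,0,0],[0.3,-3.7,0,0,0,0],[0.3,-3.7,0,0,0,0],[0.3,-3.7,0,0,0,0],[0,0,0,0,0,0],[0,0,0,0,0,0],[0,0,0,0,0,0]]]'
python3 - <<'E'
from h import *
a=read_camera("wrist");cv2.imwrite("pics/w7.png",a);m=camera_model("wrist")
b=cv2.imread("pics/w6.png");c=np.zeros((480,800,3),'uint8')
c[:,:400]=cv2.resize(b[80:320,150:350],None,fx=2,fy=2);c[:,400:]=cv2.resize(a[80:320,150:350],None,fx=2,fy=2);cv2.imwrite("pics/p2.png",c)
print(proj(m,(.459,-.0835,.078),True));go(.459,-.0835,.2,0)
E
```

```text
time: 18.48
tool_pos: [0.641, -0.1002, 0.0303]
tcp_rot: [-2.221, -2.221, 0.0]
wrist_force: [0.8, -0.8, -0.4]
width: 0.994
grip_force: 0.0
time: 19.15
tool_pos: [0.6434, -0.1007, 0.2052]
tcp_rot: [2.217, 2.217, 0.007]
wrist_force: [-0.3, 0.1, -1.4]
width: 0.998
grip_force: 0.0
[253.19252476 177.91008033]
shift cm [  1.69 -18.26   0.17] dist mm 183.4
turn [0.0027 0.0006 0.    ] q5 -0.19 yaw now 0.0
time: 19.87
tool_pos: [0.4558, -0.0862, 0.1995]
tcp_rot: [-2.221, -2.221, 0.001]
wrist_force: [0.3, -0.7, 0.2]
width: 0.991
grip_force: 0.0
[257.44636661 176.64472986]
shift cm [ 0.28  0.24 -0.01] dist mm 3.7
turn [-0.0002 -0.0001 -0.0001] q5 -0.24 yaw now -0.0
```

View pics/p2.png

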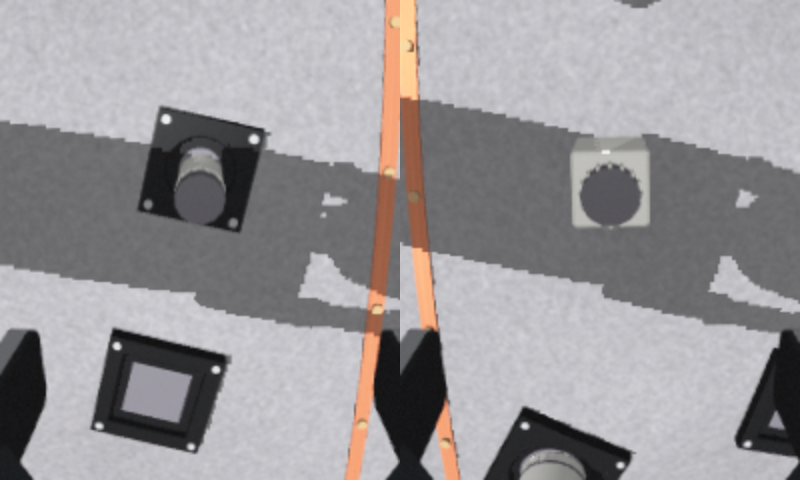

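The vial stands upright in its nest. The square bottle is aligned with the tool (bottom edge (572,226) to (649,228)), with its cap at (611,195) in the crop.

```bash
python3 - <<'E'
from h import *
m=camera_model("wrist");v=onz(m,(255.3,177.3),.078,True);print(v);go(*v[:2],.02,0)
w=[onz(m,(150+(x-400+.5)/2-.5,80+(y+.5)/2-.5),.06,True) for x,y in((572,152),(649,152),(572,226),(649,228))];print(np.round(w,4),np.mean(w,0))
E
```

```text
[ 0.45677198 -0.08420008  0.078     ]
shift cm [ 0.21  0.02 17.99] dist mm 179.9
turn [-0.0002 -0.0001 -0.0001] q5 -0.24 yaw now -0.0
[[ 0.4356 -0.0643  0.06  ]
 [ 0.4774 -0.0643  0.06  ]
 [ 0.435  -0.1061  0.06  ]
 [ 0.4781 -0.1073  0.06  ]] [ 0.45650095 -0.08553193  0.06      ]
```

```bash
python3 -m crank '[[[0.15,0.1,3,0,0,0],[0,0,3.5,0,0,0],[0,0,3.5,0,0,0],[0,0,3.2,0,0,0],[0,0,2.5,0,0,0],[0,0,1.6,0,0,0],[0,0,0.6,0,0,0],[0,0,0,0,0,0]]]'
python3 -m crank '[[[0,0,0,0,0,0],[0,0,0,0,0,0],[0,0,0,0,0,0],[0,0,0,0,0,0],[0,0,0,0,0,0],[0,0,0,0,0,0],[0,0,0,0,0,0],[0,0,0,0,0,0]]]' 3.2 35
python3 -m crank '[[[0,0,0,0,0,0],[0,0,0,0,0,0],[0,0,0,0,0,0]]]'
```

```text
time: 20.58
tool_pos: [0.4563, -0.0844, 0.0193]
tcp_rot: [-2.219, -2.219, 0.004]
wrist_force: [0.0, -0.0, 0.0]
width: 0.993
grip_force: 0.0
time: 21.25
tool_pos: [0.4565, -0.0851, 0.024]
tcp_rot: [-2.22, -2.222, 0.002]
wrist_force: [-7.5, -0.1, 17.2]
width: 0.377
grip_force: 9.1
time: 21.5
tool_pos: [0.4565, -0.0851, 0.024]
tcp_rot: [-2.221, -2.222, 0.002]
wrist_force: [-9.0, 0.4, 16.2]
width: 0.374
grip_force: 9.0
```

Grip force is only 9 N at the commanded opening, so the pads slid onto the neck and cap. I reopen, go 9 mm lower and grip again.

```bash
python3 -m crank '[[[0,0,0,0,0,0],[0,0,0,0,0,0],[0,0,0,0,0,0],[0,0,0,0,0,0],[0,0,0,0,0,0],[0,0,0,0,0,0],[0,0,0,0,0,0],[0,0,0,0,0,0]]]' 7.5
python3 -m crank '[[[0,0,0.4,0,0,0],[0,0,0.5,0,0,0],[0,0,0,0,0,0],[0,0,0,0,0,0],[0,0,0,0,0,0]]]'
python3 - <<'E'
from h import *
a=read_camera("wrist");s=read_camera("scene")
a=cv2.resize(a[100:340,110:400],None,fx=400/240,fy=400/240)
s=cv2.resize(s[130:230,230:320],None,fx=4,fy=4);c=np.zeros((400,800,3),'uint8');c[:,:360]=s;c[:,360:]=a[:400,:440];cv2.imwrite("pics/g3.png",c)
E
```

```text
time: 22.17
tool_pos: [0.4569, -0.0847, 0.0212]
tcp_rot: [-2.221, -2.221, 0.0]
wrist_force: [-0.3, 0.1, 0.3]
width: 0.877
grip_force: 0.0
time: 22.58
tool_pos: [0.4568, -0.0847, 0.0121]
tcp_rot: [-2.221, -2.221, 0.0]
wrist_force: [-0.3, 0.7, 0.3]
width: 0.875
grip_force: 0.0
```

View pics/g3.png

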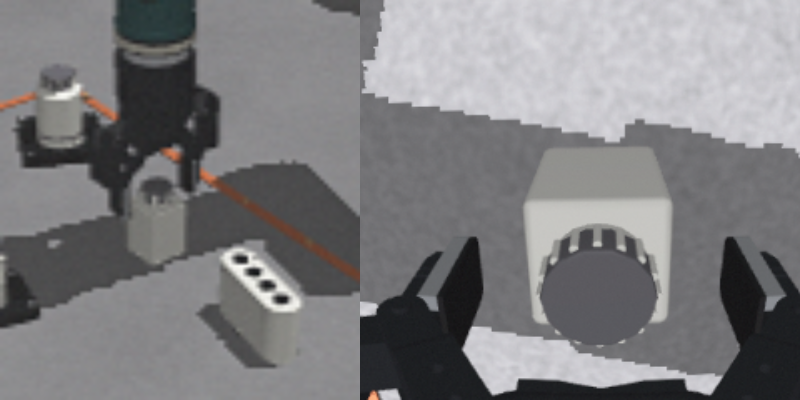

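The bottle still stands upright and square to the fingers (crop 525–670), so I close.

```bash
python3 -m crank '[[[0,0,0,0,0,0],[0,0,0,0,0,0],[0,0,0,0,0,0],[0,0,0,0,0,0],[0,0,0,0,0,0],[0,0,0,0,0,0],[0,0,0,0,0,0],[0,0,0,0,0,0]]]' 3.2 35
python3 -m crank '[[[0,0,0,0,0,0],[0,0,0,0,0,0]]]'
```

```text
time: 23.35
tool_pos: [0.4571, -0.0847, 0.0127]
tcp_rot: [2.221, 2.221, 0.0]
wrist_force: [-2.1, 0.1, 5.8]
width: 0.505
grip_force: 36.1
time: 23.52
tool_pos: [0.4571, -0.0847, 0.0127]
tcp_rot: [2.221, 2.221, 0.0]
wrist_force: [-2.0, 0.5, 5.4]
width: 0.505
grip_force: 36.1
```

```bash
python3 -m crank '[[[0,0,-0.5,0,0,0],[0,0,-1.5,0,0,0],[0,0,-2.5,0,0,0],[0,0,-3,0,0,0.1],[0,0,-3,0,0,0.1],[0,0,-2,0,0,0.06],[0,0,0,0,0,0],[0,0,0,0,0,0]]]'
python3 - <<'E'
from h import *
go(.606,-.265,.137,np.radians(-15))
E
```

```text
time: 24.18
tool_pos: [0.4581, -0.085, 0.1383]
tcp_rot: [2.487, 1.915, 0.003]
wrist_force: [-0.3, 0.4, -1.8]
width: 0.506
grip_force: 36.2
shift cm [-13.62  18.91   0.19] dist mm 233.0
turn [ 0.0031 -0.0001  0.0031] q5 0.02 yaw now -14.8
```

```bash
python3 -m crank '[[[-2.27,3.15,0,0,0,0],[-2.27,3.15,0,0,0,0],[-2.27,3.15,0,0,0,0],[-2.27,3.15,0,0,0,0],[-2.27,3.15,0,0,0,0],[-2.27,3.15,0,0,0,0],[0,0,0,0,0,0],[0,0,0,0,0,0]]]'
python3 - <<'E'
from h import *
a=read_camera("wrist");cv2.imwrite("pics/w8.png",a);c=cv2.resize(a[80:320,130:380],None,fx=2,fy=2);cv2.imwrite("pics/p3.png",c)
E
```

```text
time: 24.85
tool_pos: [0.6036, -0.2658, 0.133]
tcp_rot: [-2.487, -1.911, 0.004]
wrist_force: [-0.3, 0.2, -2.4]
width: 0.503
grip_force: 36.5
```

View pics/p3.png

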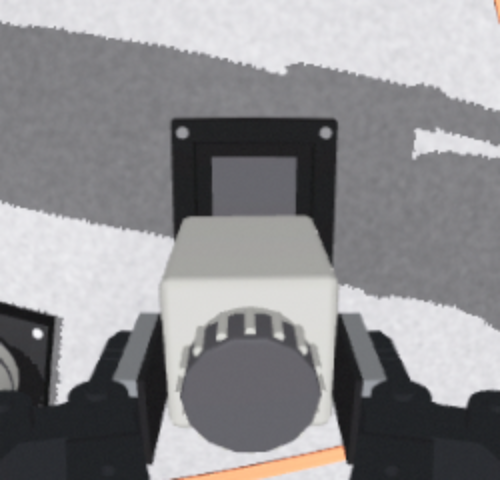

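The square nest is aligned with the tool: screws at (182,133) and (326,133), inlay edge (212,156) to (296,156), cap at (251,392) in the crop.

```bash
python3 - <<'E'
from h import *
m=camera_model("wrist");s=read_state();f=lambda p:(130+(p[0]+.5)/2-.5,80+(p[1]+.5)/2-.5);T=Ro.from_rotvec(s["tcp_rot"]).as_matrix()
P=lambda p,z:T.T@(onz(m,f(p),z,True)-s["tool_pos"])*1000
for p,z in(((182,133),.014),((326,133),.014),((212,156),.006),((296,156),.006),((251,392),s["tool_pos"][2]+.0653)):print(P(p,z).round(1))
print(s["tool_pos"])
E
```

```text
[ 34.9 -34.6 119.8]
[ 35.   38.3 119.3]
[ 21.6 -20.  127.7]
[ 21.7  23.8 127.4]
[  1.1  -0.2 -65.3]
[ 0.60285014 -0.26454117  0.13352287]
```

```bash
python3 -m crank '[[[-0.15,0.2,2,0,0,0],[0,0,3,0,0,0],[0,0,3,0,0,0],[0,0,2,0,0,0],[0,0,0.8,0,0,0],[0,0,0.3,0,0,0],[0,0,0,0,0,0],[0,0,0,0,0,0]]]'
python3 -m crank '[[[0,0,0.2,0,0,0],[0,0,0,0,0,0],[0,0,0,0,0,0]]]'
```

```text
time: 25.57
tool_pos: [0.6071, -0.267, 0.0279]
tcp_rot: [2.489, 1.914, 0.002]
wrist_force: [0.4, -0.6, -1.4]
width: 0.504
grip_force: 36.5
time: 25.82
tool_pos: [0.6071, -0.2673, 0.0257]
tcp_rot: [2.489, 1.914, 0.001]
wrist_force: [0.5, 0.8, -1.7]
width: 0.502
grip_force: 36.5
```

```bash
python3 -m crank '[[[0,0,0.2,0,0,0],[0,0,0.2,0,0,0],[0,0,0.1,0,0,0],[0,0,0,0,0,0],[0,0,0,0,0,0]]]'
python3 -m crank '[[[0,0,0.1,0,0,0],[0,0,0,0,0,0],[0,0,0,0,0,0]]]'
python3 -m crank '[[[0,0,0.1,0,0,0],[0,0,0,0,0,0],[0,0,0,0,0,0]]]'
```

```text
time: 26.23
tool_pos: [0.6061, -0.2668, 0.0191]
tcp_rot: [-2.49, -1.914, 0.0]
wrist_force: [-0.2, 0.3, -1.3]
width: 0.504
grip_force: 36.5
time: 26.48
tool_pos: [0.6063, -0.267, 0.0188]
tcp_rot: [2.49, 1.915, 0.0]
wrist_force: [-1.4, 0.3, 1.5]
width: 0.509
grip_force: 36.9
time: 26.73
tool_pos: [0.6063, -0.2671, 0.0187]
tcp_rot: [2.49, 1.915, 0.0]
wrist_force: [-2.9, 1.9, 6.4]
width: 0.505
grip_force: 37.5
```

```bash
python3 -m crank '[[[0,0,0,0,0,0],[0,0,0,0,0,0],[0,0,0,0,0,0],[0,0,0,0,0,0],[0,0,0,0,0,0],[0,0,0,0,0,0],[0,0,0,0,0,0],[0,0,0,0,0,0]]]' 8.5
python3 -m crank '[[[0,0,-1,0,0,0],[0,0,-2,0,0,0],[0,0,-3,0,0,0],[0,0,-4,0,0,0],[0,0,-4,0,0,0],[0,0,-3.5,0,0,-0.1],[0,0,0,0,0,0],[0,0,0,0,0,0]]]'
python3 - <<'E'
from h import *
a=read_camera("wrist");cv2.imwrite("pics/w9.png",a)
go(.4645,.082,.2,np.radians(-9.3))
E
```

```text
time: 27.4
tool_pos: [0.6062, -0.2669, 0.0173]
tcp_rot: [-2.491, -1.915, 0.0]
wrist_force: [0.4, 0.5, -0.2]
width: 0.995
grip_force: 0.0
time: 28.07
tool_pos: [0.6087, -0.2681, 0.1978]
tcp_rot: [2.386, 2.031, 0.005]
wrist_force: [0.8, -0.1, -0.6]
width: 0.995
grip_force: 0.0
shift cm [ 32.2  -19.65  -0.63] dist mm 377.3
turn [0.0034 0.001  0.0018] q5 -0.29 yaw now -9.2
```

```bash
python3 -m crank '[[[3.22,-1.97,0,0,0,0],[3.22,-1.97,0,0,0,0],[3.22,-1.97,0,0,0,0],[3.22,-1.97,0,0,0,0],[3.22,-1.97,0,0,0,0],[3.22,-1.97,0,0,0,0],[3.22,-1.97,0,0,0,0],[3.22,-1.97,0,0,0,0]]]'
python3 -m crank '[[[3.22,-1.97,0,0,0,0],[3.22,-1.97,0,0,0,0],[0,0,0,0,0,0],[0,0,0,0,0,0],[0,0,0,0,0,0]]]'
python3 - <<'E'
from h import *
a=read_camera("wrist");cv2.imwrite("pics/w10.png",a);b=cv2.imread("pics/w9.png");c=np.zeros((480,800,3),'uint8')
c[:,:400]=cv2.resize(b[80:320,150:350],None,fx=2,fy=2);c[:,400:]=cv2.resize(a[80:320,150:350],None,fx=2,fy=2);cv2.imwrite("pics/p4.png",c)
go(.4645,.082,.2,np.radians(-9.3))
E
```

```text
time: 28.78
tool_pos: [0.489, 0.0139, 0.1901]
tcp_rot: [-2.391, -2.034, 0.005]
wrist_force: [0.6, 0.8, -0.1]
width: 0.999
grip_force: 0.0
time: 29.2
tool_pos: [0.4621, 0.0822, 0.191]
tcp_rot: [-2.39, -2.037, 0.004]
wrist_force: [0.3, 0.3, 0.3]
width: 0.995
grip_force: 0.0
shift cm [ 0.06  0.18 -0.87] dist mm 8.9
turn [-0.0017  0.0011  0.0019] q5 0.28 yaw now -9.2
```

View pics/p4.png

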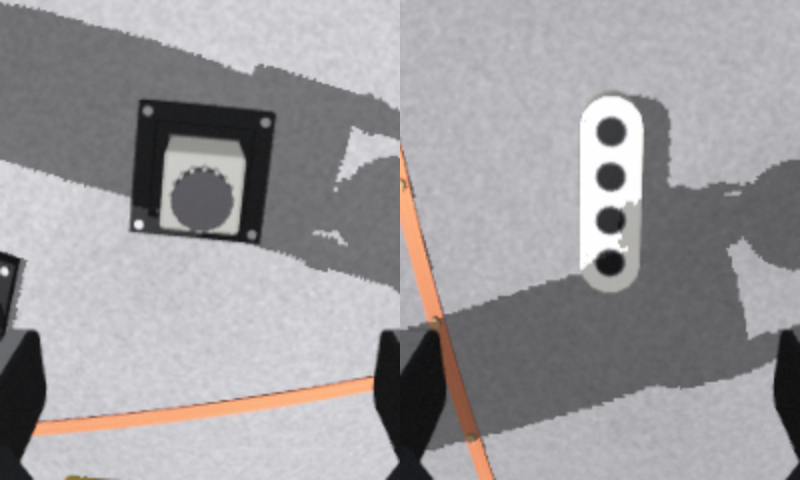

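The square bottle stands upright in its pocket: cap at (201,200), screws at (148,111), (265,123), (139,224), (252,235). The trough ports run (612,131) to (610,263) in the right crop.

```bash
python3 - <<'E'
from h import *
m=camera_model("wrist");s=read_state();f=lambda p:(150+(p[0]+.5)/2-.5,80+(p[1]+.5)/2-.5);T=Ro.from_rotvec(s["tcp_rot"]).as_matrix()
P=lambda p,z:T.T@(onz(m,f(p),z,True)-s["tool_pos"])*1000
print("square in nest (tool frame, same rel.)",np.mean([P(p,.014-.007) for p in((148,111),(265,123),(139,224),(252,235))],0),P((201,200),.084-.007))
a=onz(m,f((212,131)),.06,True);b=onz(m,f((210,263)),.06,True);c=(a+b)/2
print("trough",a,b,"centre",c,"long ang",np.degrees(np.arctan2(a[1]-b[1],a[0]-b[0])),np.linalg.norm(a-b))
go(*c[:2],.012,np.arctan2(a[1]-b[1],a[0]-b[0])-np.pi/2)
E
```

```text
square in nest (tool frame, same rel.) [  0.73640636  -5.81890281 184.34820026] [  1.21257489  -4.80722615 114.34588578]
trough [0.46866173 0.11531159 0.06      ] [0.45596845 0.04325678 0.06      ] centre [0.46231509 0.07928418 0.06      ] long ang 80.00919720695097 0.0731642980124182
shift cm [-0.22  0.04 17.93] dist mm 179.4
turn [-0.0017  0.0011  0.014 ] q5 0.28 yaw now -9.2
```

```bash
python3 -m crank '[[[-0.2,0,3,0,0,0.012],[0,0,3.5,0,0,0],[0,0,3.5,0,0,0],[0,0,3.2,0,0,0],[0,0,2.5,0,0,0],[0,0,1.6,0,0,0],[0,0,0.6,0,0,0],[0,0,0,0,0,0]]]'
python3 -m crank '[[[0,0,0,0,0,0],[0,0,0,0,0,0],[0,0,0,0,0,0],[0,0,0,0,0,0],[0,0,0,0,0,0],[0,0,0,0,0,0],[0,0,0,0,0,0],[0,0,0,0,0,0]]]' 2.4 45
python3 -m crank '[[[0,0,0,0,0,0],[0,0,0,0,0,0],[0,0,0,0,0,0]]]'
```

```text
time: 29.92
tool_pos: [0.4611, 0.0789, 0.0113]
tcp_rot: [-2.404, -2.018, 0.006]
wrist_force: [0.8, 0.1, -0.3]
width: 0.994
grip_force: 0.0
time: 30.58
tool_pos: [0.4639, 0.0805, 0.0149]
tcp_rot: [2.402, 2.022, 0.003]
wrist_force: [-1.5, -1.4, 6.4]
width: 0.384
grip_force: 44.8
time: 30.83
tool_pos: [0.4639, 0.0805, 0.0149]
tcp_rot: [2.402, 2.022, 0.003]
wrist_force: [-1.5, -1.1, 6.4]
width: 0.385
grip_force: 44.8
```

```bash
python3 -m crank '[[[0,0,-0.5,0,0,0],[0,0,-1.5,0,0,0],[0,0,-2.5,0,0,0],[0,0,-3,0,0,0.1],[0,0,-3,0,0,0.07],[0,0,-2,0,0,0],[0,0,0,0,0,0],[0,0,0,0,0,0]]]'
python3 - <<'E'
from h import *
go(.619,.260,.137,np.radians(-19.9))
E
```

```text
time: 31.5
tool_pos: [0.4638, 0.0806, 0.1398]
tcp_rot: [2.565, 1.811, 0.005]
wrist_force: [-0.4, 0.2, -2.1]
width: 0.38
grip_force: 45.2
shift cm [22.1   8.62  0.34] dist mm 237.2
turn [ 0.0031 -0.0016  0.0058] q5 0.46 yaw now -19.6
```

```bash
python3 -m crank '[[[2.4,1.44,0,0,0,0],[2.4,1.44,0,0,0,0],[2.4,1.44,0,0,0,0],[2.4,1.44,0,0,0,0],[2.4,1.44,0,0,0,0],[2.4,1.44,0,0,0,0.006],[0,0,0,0,0,0],[0,0,0,0,0,0]]]'
python3 - <<'E'
from inl import *
a=read_camera("wrist");m=camera_model("wrist");cv2.imwrite("pics/w11.png",a)
inlays(a,m,True,roi=(150,0,360,260),amin=100);print(read_state()["tool_pos"])
cv2.imwrite("pics/p5.png",cv2.resize(a[0:300,130:380],None,fx=2,fy=2))
go(.619,.260,.137,np.radians(-19.9))
E
```

```text
time: 32.17
tool_pos: [0.5912, 0.1874, 0.1352]
tcp_rot: [-2.57, -1.804, 0.007]
wrist_force: [-0.5, 0.2, -1.4]
width: 0.381
grip_force: 45.2
[0.59048615 0.18670982 0.1354457 ]
shift cm [ 7.86  0.19 -0.18] dist mm 78.7
turn [-0.0043  0.0033  0.0002] q5 0.61 yaw now -19.9
```

View pics/p5.png

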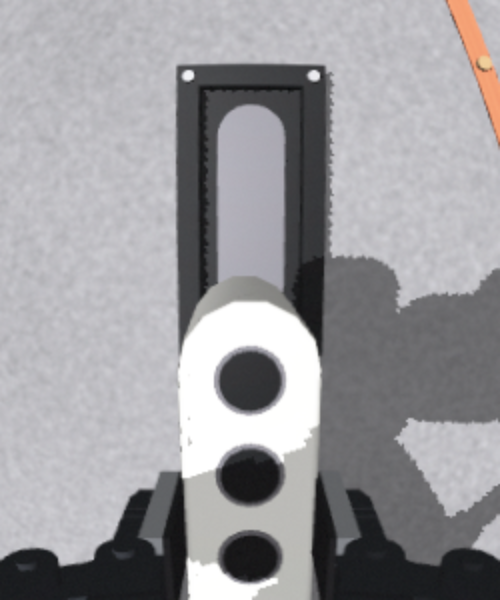

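The trough and nest are parallel in the view: screws at (188,76) and (314,76), inlay tip at (251,104), first port at (250,380).

```bash
python3 - <<'E'
from h import *
m=camera_model("wrist");s=read_state();f=lambda p:(130+(p[0]+.5)/2-.5,(p[1]+.5)/2-.5);T=Ro.from_rotvec(s["tcp_rot"]).as_matrix()
P=lambda p,z:(T.T@(onz(m,f(p),z,True)-s["tool_pos"])*1000).round(1)
print("screws",P((188,76),.014),P((314,76),.014),"tip",P((251,104),.006),"inlay sides",P((218,200),.006),P((285,200),.006))
zt=s["tool_pos"][2]+.045;print("ports",P((250,380),zt),P((250,474),zt),P((250,556),zt),s["tool_pos"])
E
```

```text
screws [146.1 -30.9 121.1] [146.1  31.7 120.8] tip [132.3   0.4 129. ] inlay sides [ 82.  -16.4 129.2] [ 82.   17.8 129.1]
ports [ 35.2  -0.3 -45.1] [ 11.1  -0.3 -45. ] [-13.   -0.2 -45. ] [0.59048615 0.18670982 0.1354457 ]
```

```bash
python3 -m crank '[[[2.6,0.08,0,0,0,0],[2.6,0,0,0,0,0],[2.6,0,0,0,0,0],[0,0,0,0,0,0],[0,0,0,0,0,0],[0,0,0,0,0,0]]]'
python3 -m crank '[[[0,0,2,0,0,0],[0,0,2.5,0,0,0],[0,0,2.5,0,0,0],[0,0,1.5,0,0,0],[0,0,0.8,0,0,0],[0,0,0,0,0,0],[0,0,0,0,0,0]]]'
python3 - <<'E'
from h import *
a=read_camera("wrist");cv2.imwrite("pics/w12.png",a)
go(.619,.260,.021,np.radians(-19.9));m=camera_model("wrist");s=read_state();T=Ro.from_rotvec(s["tcp_rot"]).as_matrix()
# screw blobs seen beyond the trough
g=a.min(2);cs,_=cv2.findContours(((g[:200,180:340]>150)*255).astype('uint8'),cv2.RETR_LIST,cv2.CHAIN_APPROX_NONE)
for c in cs:
    if 6<cv2.contourArea(c)<120:
        p=c[:,0].mean(0)+[180,0];print(p,(T.T@(onz(m,p,.014,True)-s["tool_pos"])*1000).round(1))
E
```

```text
time: 32.72
tool_pos: [0.6182, 0.2588, 0.1373]
tcp_rot: [-2.572, -1.803, 0.004]
wrist_force: [0.2, 0.4, -2.0]
width: 0.383
grip_force: 45.3
time: 33.3
tool_pos: [0.6195, 0.2592, 0.0455]
tcp_rot: [-2.573, -1.802, 0.001]
wrist_force: [0.0, 0.1, -1.1]
width: 0.381
grip_force: 45.2
shift cm [-0.03 -0.15  2.56] dist mm 25.7
turn [ 0.0012 -0.0009 -0.0013] q5 0.71 yaw now -20.0
[295.95833333 114.91666667] [68.6 29.  32.7]
[207. 115.] [ 68.6 -34.   32.6]
```

```bash
python3 -m crank '[[[0.1,-0.2,0,0,0,0],[0,0,0.6,0,0,0],[0,0,0.6,0,0,0],[0,0,0.6,0,0,0],[0,0,0.4,0,0,0],[0,0,0,0,0,0],[0,0,0,0,0,0],[0,0,0,0,0,0]]]'
python3 -m crank '[[[0,0,0.1,0,0,0],[0,0,0,0,0,0],[0,0,0,0,0,0]]]'
python3 -m crank '[[[0,0,0.1,0,0,0],[0,0,0,0,0,0],[0,0,0,0,0,0]]]'
```

```text
time: 34.02
tool_pos: [0.6182, 0.2618, 0.0232]
tcp_rot: [-2.572, -1.803, 0.0]
wrist_force: [-1.0, -0.4, -0.6]
width: 0.384
grip_force: 45.3
time: 34.27
tool_pos: [0.6184, 0.2618, 0.0226]
tcp_rot: [2.572, 1.803, 0.0]
wrist_force: [0.7, 0.2, 0.3]
width: 0.379
grip_force: 45.3
time: 34.52
tool_pos: [0.6182, 0.2617, 0.0214]
tcp_rot: [2.572, 1.803, -0.0]
wrist_force: [0.6, 0.5, -1.2]
width: 0.383
grip_force: 45.3
```

```bash
python3 -m crank '[[[0,0,0.1,0,0,0],[0,0,0,0,0,0],[0,0,0,0,0,0]]]'
python3 -m crank '[[[0,0,0.05,0,0,0],[0,0,0,0,0,0],[0,0,0,0,0,0]]]'
```

```text
time: 34.77
tool_pos: [0.6184, 0.2618, 0.0211]
tcp_rot: [2.572, 1.803, 0.0]
wrist_force: [-1.0, -1.4, 2.8]
width: 0.382
grip_force: 45.8
time: 35.02
tool_pos: [0.6184, 0.2618, 0.0211]
tcp_rot: [2.572, 1.803, 0.001]
wrist_force: [-2.5, -1.3, 6.0]
width: 0.382
grip_force: 46.1
```

Contact came at the expected floor height, so I release, retract and look at everything.

```bash
python3 -m crank '[[[0,0,0,0,0,0],[0,0,0,0,0,0],[0,0,0,0,0,0],[0,0,0,0,0,0],[0,0,0,0,0,0],[0,0,0,0,0,0],[0,0,0,0,0,0],[0,0,0,0,0,0]]]' 8.5
python3 -m crank '[[[0,0,-1,0,0,0],[0,0,-2,0,0,0],[0,0,-3,0,0,0],[0,0,-4,0,0,0],[0,0,-4,0,0,0],[0,0,-4,0,0,0],[0,0,0,0,0,0],[0,0,0,0,0,0]]]'
python3 - <<'E'
from h import *
a=read_camera("wrist");t=read_camera("top");s=read_camera("scene");c=np.zeros((600,800,3),'uint8')
c[:360,:300]=cv2.resize(a[60:300,150:350],None,fx=1.5,fy=1.5);c[:280,300:]=cv2.resize(t[145:257,150:350],None,fx=2.5,fy=2.5)
c[300:600,300:]=cv2.resize(s[120:270,170:420],None,fx=2,fy=2);cv2.imwrite("pics/fin.png",c)
E
```

```text
time: 35.68
tool_pos: [0.6182, 0.2618, 0.0198]
tcp_rot: [-2.572, -1.803, 0.0]
wrist_force: [0.4, 1.1, 0.0]
width: 0.992
grip_force: 0.0
time: 36.35
tool_pos: [0.6211, 0.2628, 0.2059]
tcp_rot: [2.571, 1.802, 0.015]
wrist_force: [0.6, 0.5, -0.7]
width: 0.994
grip_force: 0.0
```

View pics/fin.png

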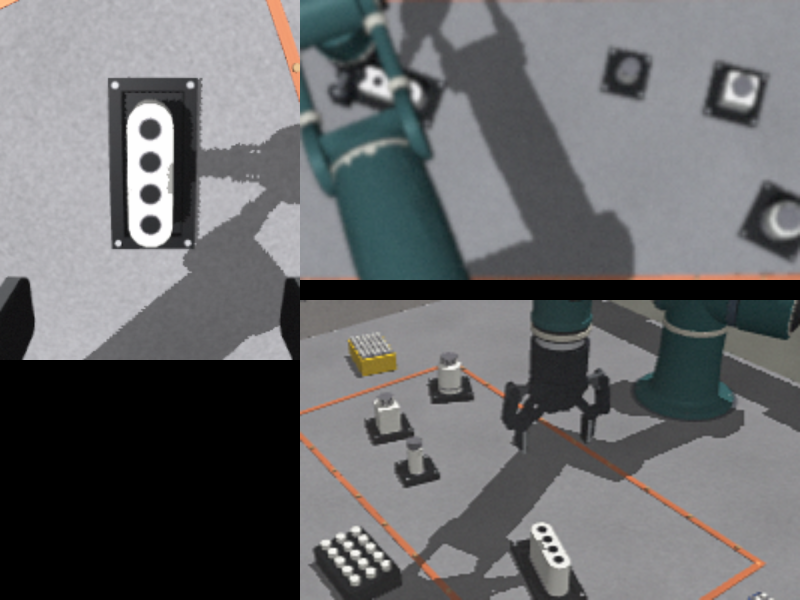

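All four containers stand in their nests. I check the trough's centring from screws (115,85), (191,85), (118,243), (188,243) and ports (150,129) to (150,224).

```bash
python3 - <<'E'
from h import *
m=camera_model("wrist");f=lambda p:(150+(p[0]+.5)/1.5-.5,60+(p[1]+.5)/1.5-.5)
print(np.mean([onz(m,f(p),.014,True) for p in((115,85),(191,85),(118,243),(188,243))],0))
for z in(.064,.066,.068):
    a,b=[onz(m,f(p),z,True) for p in((150,129),(150,224))];print((a+b)/2,np.linalg.norm(a-b))
E
```

```text
[0.6115892  0.25786466 0.014     ]
[0.61100913 0.26098222 0.064     ] 0.07081684849056391
[0.61120624 0.26142183 0.066     ] 0.07036476134491783
[0.61140335 0.26186144 0.068     ] 0.06991267419927182
```

```bash
python3 -m crank '[[[0,0,0,0,0,0],[0,0,0,0,0,0],[0,0,0,0,0,0]]]'
python3 - <<'E'
from h import *
a=read_camera("wrist");m=camera_model("wrist");s=read_state();T=Ro.from_rotvec(s["tcp_rot"]).as_matrix()
P=lambda p,z:(T.T@(onz(m,p,z,True)-s["tool_pos"])*1000)
g=a.min(2)[60:300,150:350]
def blobs(mask,lo,hi):
    cs,_=cv2.findContours((mask*255).astype('uint8'),cv2.RETR_LIST,cv2.CHAIN_APPROX_NONE)
    return [c[:,0].mean(0)+[150,60] for c in cs if lo<cv2.contourArea(c)<hi and cv2.minEnclosingCircle(c)[1]<9]
for p in blobs(g>140,6,40):print("screw",p.round(1),P(p,.014).round(1))
for p in blobs(a.max(2)[60:300,150:350]<90,80,250):print("port",p.round(1),P(p,.066).round(1))
E
```

```text
time: 36.75
tool_pos: [0.6173, 0.2614, 0.198]
tcp_rot: [-2.572, -1.803, 0.005]
wrist_force: [-0.1, -0.7, -0.2]
width: 0.996
grip_force: 0.0
screw [279.1 220.5] [-71.   32.1 184.4]
screw [231.5 220.8] [-71.4 -30.5 184.5]
screw [281. 113.] [ 67.6  31.8 184.2]
screw [229.5 113.2] [ 67.4 -30.5 184.3]
screw [347.8  66.4] [129.8 114.8 184. ]
port [253.6 208.6] [-36.1  -1.3 132.4]
port [253.8 187.7] [-12.2  -1.1 132.4]
port [253.7 165.7] [ 12.1  -1.1 132.4]
port [253.7 143.2] [ 36.3  -1.1 132.3]
```

The offset is about 2 mm along each axis, well over the inlay.

```bash
python3 -c "
from workcell import *
print(finish_job())"
```

```text
the job is handed in; nothing more can be done
None
```

All four containers stand upright in their matching nests, loaded in the order asked and placed within about 4 mm of centre. The tip boxes were left alone, and the job was handed in at about 37 s.

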